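Skewer the brass lens rings off their rack

ROBOT

A 6-joint arm with a two-finger parallel gripper is mounted at the origin on the work surface. World frame = base frame: x ahead of the robot, y to its left, z up, the work surface at z = 0. Lengths are in m, angles in rad, forces in N, time in s.
With the tool pointing down it reaches from about 0.35 to 0.775 m from the base axis. Payload 7.3 kg.
Tool frame: the origin (TCP) lies at the very end of the fingers, on their centre line; the grasp point (between the pads) lies 19 mm behind it; z points along the fingers, y is the direction in which the jaws open and shut (so a half turn about z gives the same grasp; the last joint's range is limited). The gripper opens to 92 mm and grips with 3 to 60 N. Pads are 19 mm wide; open, the fingers measure 130 mm over their backs; the gripper's body (75 mm by 190 mm) begins 47 mm behind the grasp point.
Start: joints at [-1.482, 0.342, 1.524, -0, 1.275, -0.146], TCP at [0.122, -0.511, 0.227] pointing down, gripper open.
Joint ranges: [-2.53, 2.53], [-0.77, 2.02], [0.04, 2.7], [-1, 4.14], [0.28, 2.66], [-3.11, 3.11]. Speed limits (rad/s): [2.57, 2.57, 3.14, 3.14, 3.14, 3.14].

INTERFACE

Orientations are given as [roll, pitch, yaw] about the fixed x, y, z axes, in that order (R = Rz(yaw) Ry(pitch) Rx(roll)).
In Python, from cell import observe, read_camera, camera_info, hand_in gives the robot as it stands.
- The arm moves only by the tool jog_arm, never from a script. Its argument "rows" is one flat list of numbers, 5 for each row, row after row: the finger opening in mm, from 0 to 91.8, then the shift along the tool's x, y, z in mm, then the turn about the tool's z in degrees. In form: [gripper, tx, ty, tz, roll, gripper, tx, ty, tz, roll, ...]. A call has 1 to 20 rows; each row shifts and turns the commanded pose from where the row before left it, along the tool's axes as they then stand; what a row does not reach is not made up. A row lasts 1/10 s, in which the tool goes at most 50 mm and 8.59 degrees, less where a joint would pass 70% of its speed; a pose out of reach is approached as far as the arm can. A call with a gripper value outside its range is refused whole. The fingers move at their own pace and stop on an object; "grip_force" is the grip in N (left out, the last holds). Time passes only in rows, so rows that do not move let the fingers close. It gives the time, the measured TCP pose, the force and the opening at its end, in the units of the state.
- observe(): the state, without advancing time (a new reading comes with each control period).
- read_camera(name): name is "scene" or "top" or "wrist"; returns (picture, depth): 384x512x3 uint8, red, green, blue; 384x512 float32, m along the optical axis (not along the pixel's ray), 0 where there is no reading.
- camera_info(name): a dict with "fx", "fy", "cx", "cy" (pixels), "extrinsics" (4x4, takes a point from camera to world coordinates); the wrist camera has in their place "tool_from_camera" (4x4, takes a point from camera to tool coordinates, whose origin is the TCP and whose axes are the flange's). Camera axes: x right, y up, looking along -z (the intrinsics and any distortion apply to the point x, -y, -z); pixel columns grow to the right and rows downward; lengths in m; the calibration is good to about 2 mm. A picture is of the moment at which its call begins: read the wrist's pose just before it. camera_info takes no time and is no camera call.
- hand_in(): hands the job in, once; it reports no verdict.
The state is a dict: "time": time; "qpos": joint angles; "qvel": joint speeds; "joint_efforts": joint torques, N m; "tool_pos": TCP position; "tool_rot": TCP orientation; "contact_force": force on the tool from outside, world axes, zero at the start; "torque": the same for the moment, N m; "opening": finger opening in m.
Only numpy, scipy, OpenCV 4.12 (cv2) and the standard library are available. Lean on these libraries where they do the work, as an engineer would, in place of code of your own. Each camera call takes 0.05 s, during which the arm holds its last target. There are 200 camera calls.

TASK

Take the blue-handled skewer off its stand, run its steel rod through both brass rings standing in their rack and lift the two off together. Then lay the skewer back on its stand the way it lay, with both brass rings hanging on the rod between the stand's two forks, and let go.

Things in the scene. Friction and masses are not known exactly. Their poses are not given: they have to be found in the camera images.
- skewer: Skewer level on its stand: blue square handle 18 x 18 mm, then a steel rod 6 mm thick. Origin on the rod's axis inside the handle, where to grip it; x along the rod to its tip (roughly away from the robot), z up. Handle spans x = -65 to +35 mm, bare rod +35 to +150 mm. About 75 g, balanced near the handle's front end.
- brass_ring_1: Brass ring, outside 44 mm, hole 32 mm, 7 mm thick, 36 g, on edge in the near slot of a white rack. Origin: centre of its face towards the robot, 46 mm above the desk; z = ring axis, level, roughly away from the robot. The rack (44 mm along the axis, 56 wide) is 40 mm high at most, open above; 60 mm beyond it is free. A like rack beside it holds two black rings, not part of this job.
- brass_ring_2: The second brass ring, the same as ring 1 and with the same axes, in the far slot of the same rack, 20 mm beyond ring 1 on the same axis.
- stand: Fixed white stand with two forks flaring upward. Axes as the skewer's at the start; origin on its underside, below the skewer's origin; skewer's axis rests 95 mm above it. Rear fork (handle): x -51 to -39 mm, floor 24 mm wide. Front fork (rod): x 123 to 133, floor 12 wide. Mouths about 40 mm wide, prong tops 112 mm up. Between them a ring hanging on the rod (to 35 mm below its axis) has room.
Not all that is in view belongs to the job. Of the things that look like the skewer, the middle-sized one is meant.

How it is judged:
By the outcome, as a careful person would: the job done as asked, in the order asked, and still so for the second after the job is handed in, with the robot touching nothing.
It also fails if it takes over 54 s, if anything falls off the work surface, if the arm or the gripper's body presses on something with over 40 N, if the wrist force passes 120 N, or if a joint passes its speed limit or range.

## Working session

There is one attempt and no reset: what is moved stays moved. The work goes in short steps, Python scripts to look and compute and a tool call to move; the robot and the scene stay as the last step left them, time stands still between calls to the robot, and variables do not carry over. Pictures are saved under pics/ and viewed, about 8 in all and at most 12, crops included, and the job is handed in when it is done.

Besides the shell and the picture viewer there is one more tool, called after ">>>" by a JSON object that holds its "fn" and its "kwargs", one argument or row to a line. jog_arm: Moves the arm, as the interface text tells. Its arguments: {"type":"object","properties":{"rows":{"type":"array","items":{"type":"number"}},"grip_force":{"type":"number"}},"required":["rows"]}

```bash
mkdir -p pics; ls
python3 - <<'E'
from cell import *
import cv2,numpy as np
print(observe())
for n in("scene","top"):
    p,d=read_camera(n); np.savez(f"pics/{n}0.npz",p=p,d=d); cv2.imwrite(f"pics/{n}0.png",p[:,:,::-1]); print(n,camera_info(n))
print(camera_info("wrist"))
a=[cv2.imread(f"pics/{n}0.png") for n in("scene","top")]
cv2.imwrite("pics/both.png",cv2.resize(np.hstack(a),(800,300)))
E
```

```text
pics
{'time': 0.0, 'qpos': array([-1.48197291e+00,  3.42707048e-01,  1.52501956e+00, -2.10866422e-05,
        1.27541058e+00, -1.45974370e-01]), 'qvel': array([ 1.97846279e-03,  1.25851888e-03,  2.01337129e-03, -1.95026115e-04,
       -1.48323739e-03, -6.38263730e-06]), 'joint_efforts': array([ 1.89908758e-03, -4.31239414e+01, -2.44221997e+01,  7.19859218e-02,
        5.57304849e-02, -1.20490745e-04]), 'tool_pos': array([ 0.12213067, -0.51017164,  0.22605222]), 'tool_rot': array([-3.14006161e+00, -2.04713769e-04,  2.34803785e-01]), 'contact_force': array([ 0.00646742, -0.54618351,  0.27544413]), 'torque': array([ 0.01706367, -0.00310277, -0.00356753]), 'opening': 0.09149643495916526}
scene {'fx': 440.611690368134, 'fy': 440.611690368134, 'cx': 257.63869475564536, 'cy': 192.10040900751915, 'extrinsics': array([[-0.49305109, -0.56052857,  0.66536332,  1.20286581],
       [ 0.86973709, -0.33638262,  0.36111511,  0.59686669],
       [ 0.02140133,  0.75673936,  0.6533663 ,  0.80357526],
       [ 0.        ,  0.        ,  0.        ,  1.        ]])}
top {'fx': 471.6598698145344, 'fy': 471.
[... 184 characters left out ...]
e-01,  2.91350980e-02, -2.79068611e-04,
         1.58955358e-01],
       [ 3.34300766e-03,  1.24197102e-01,  9.92251936e-01,
         1.28031872e+00],
       [ 0.00000000e+00,  0.00000000e+00,  0.00000000e+00,
         1.00000000e+00]])}
{'fx': 283.4157423560031, 'fy': 283.4157423560031, 'cx': 257.3980573768355, 'cy': 193.9947061017696, 'tool_from_camera': array([[ 1.47668550e-04,  9.53650047e-01,  3.00917872e-01,
         8.13295970e-02],
       [ 9.99999927e-01, -3.44682288e-05, -3.81492499e-04,
         2.37615054e-04],
       [-3.53438233e-04,  3.00917906e-01, -9.53649982e-01,
        -1.57689556e-01],
       [ 0.00000000e+00,  0.00000000e+00,  0.00000000e+00,
         1.00000000e+00]])}
```

View pics/top0.png

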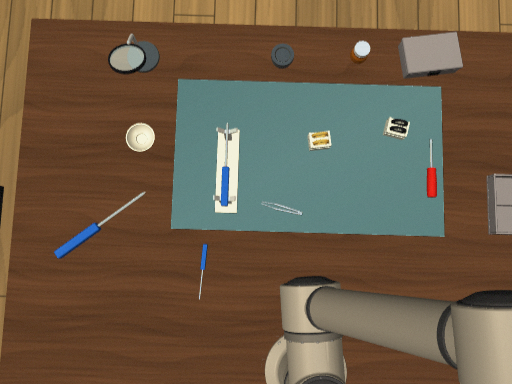

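View pics/scene0.png

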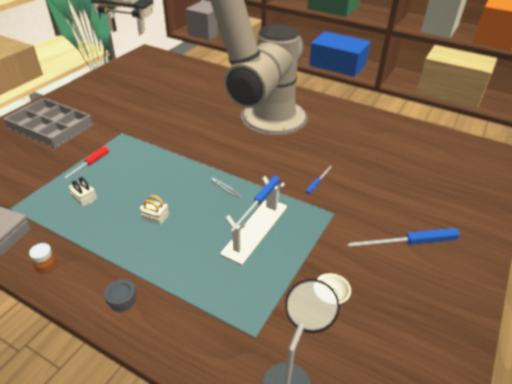

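Three blue tools are visible in the top view. The large one lies on the desk at about (100,225). The middle-sized one is on the white stand at about (225,165). The small one is on the desk at about (203,270). The red-handled one at (431,170) has the wrong colour. The one on the stand fits: it is middle-sized and on the stand. The brass rack is at (319,140) and the black-ring rack at (397,127).

```bash
cat > h.py <<'E'
import numpy as np,cv2
from cell import *
from scipy.spatial.transform import Rotation as R
def pose(n,s=None):
    c=camera_info(n)
    if n!="wrist": return c,np.array(c["extrinsics"])
    T=np.eye(4);T[:3,:3]=R.from_euler("xyz",s["tool_rot"]).as_matrix();T[:3,3]=s["tool_pos"]
    return c,T@np.array(c["tool_from_camera"])
def rays(c,E,uv):
    uv=np.atleast_2d(uv).astype(float)
    d=np.c_[(uv[:,0]-c["cx"])/c["fx"],-(uv[:,1]-c["cy"])/c["fy"],-np.ones(len(uv))]
    return E[:3,3],d@E[:3,:3].T
def onplane(c,E,uv,z):
    o,d=rays(c,E,uv); return o+d*((z-o[2])/d[:,2])[:,None]
def withdepth(c,E,uv,D):
    o,d=rays(c,E,uv); uv=np.atleast_2d(uv).astype(int); return o+d*D[uv[:,1],uv[:,0]][:,None]
def mask(p,name):
    h=cv2.cvtColor(p,cv2.COLOR_RGB2HSV)
    lo,hi={"blue":((100,140,60),(125,255,255)),"brass":((15,90,60),(32,255,255))}[name]
    return cv2.inRange(h,lo,hi)
E
python3 - <<'E'
from h import *
for n in("top","scene"):
    f=np.load(f"pics/{n}0.npz");p,D=f["p"],f["d"];c,E=pose(n)
    for col,z in(("blue",.104),("brass",.055)):
        k,l,st,ce=cv2.connectedComponentsWithStats(mask(p,col))
        for i in range(1,k):
            if st[i,4]<15: continue
            v,u=np.where(l==i); w=withdepth(c,E,np.c_[u,v],D)
            if np.linalg.norm(w.mean(0)[:2])>1: continue
            print(n,col,ce[i].round(),st[i,4],"mean",w.mean(0).round(4),"z%",np.percentile(w[:,2],[10,50,90]).round(3), "x",w[:,0].min().round(3),w[:,0].max().round(3))
p=np.load("pics/top0.npz")["p"]
cv2.imwrite("pics/crop1.png",cv2.resize(p[110:220,200:340,::-1],(784,616)[:2] if 0 else (756,594),interpolation=cv2.INTER_CUBIC))
E
```

```text
top blue [225. 186.] 257 mean [0.4646 0.2213 0.1217] z% [0.105 0.108 0.111] x 0.31 0.514
top blue [ 77. 240.] 487 mean [0.3206 0.6128 0.0229] z% [0.019 0.024 0.027] x 0.275 0.368
top blue [203. 256.] 112 mean [0.2879 0.2766 0.0121] z% [0.009 0.012 0.015] x 0.254 0.321
top brass [319. 134.] 73 mean [ 0.6066 -0.0156  0.1024] z% [0.031 0.059 0.068] x 0.31 0.63
top brass [320. 142.] 72 mean [ 0.5996 -0.0259  0.0511] z% [0.03  0.058 0.067] x 0.594 0.611
scene blue [339.  53.] 1860 mean [-0.4152  0.0654  0.0928] z% [0.045 0.101 0.12 ] x -0.582 1.203
scene blue [267. 189.] 210 mean [0.4756 0.2272 0.1101] z% [0.102 0.108 0.109] x 0.42 1.203
scene blue [313. 186.] 63 mean [0.2923 0.2783 0.012 ] z% [0.01  0.012 0.015] x 0.258 0.323
scene blue [433. 236.] 509 mean [0.3304 0.6158 0.0243] z% [0.014 0.023 0.025] x 0.278 1.203
scene brass [355.   9.] 23 mean [-0.4226  0.0993  0.2648] z% [0.238 0.239 0.245] x -0.579 1.203
scene brass [501.   3.] 179 mean [-0.4432  0.5619  0.3596] z% [0.359 0.36  0.361] x -0.502 -0.4
scene brass [108.   5.] 70 mean [ 0.1551 -0.5429  0.3192] z% [0.311 0.32  0.326] x 0.137 0.173
scene brass [336.  15.] 20 mean [-0.39    0.0384  0.2419] z% [0.24  0.242 0.243] x -0.397 -0.384
scene brass [256.  25.] 198 mean [-0.4516 -0.3342  0.1097] z% [0.065 0.1   0.154] x -0.579 1.203
scene brass [220.  37.] 52 mean [-0.3409 -0.4464  0.0732] z% [0.03  0.052 0.082] x -0.397 0.23
scene brass [456.  75.] 3665 mean [-0.4049  0.5039  0.1177] z% [0.043 0.123 0.161] x -0.583 1.203
scene brass [153. 202.] 123 mean [ 0.608  -0.0242  0.0535] z% [0.037 0.059 0.067] x 0.544 0.627
scene brass [ 50. 352.] 7246 mean [ 0.8311 -0.4587 -0.7126] z% [-0.755 -0.75  -0.745] x 0.73 1.203
```

View pics/crop1.png

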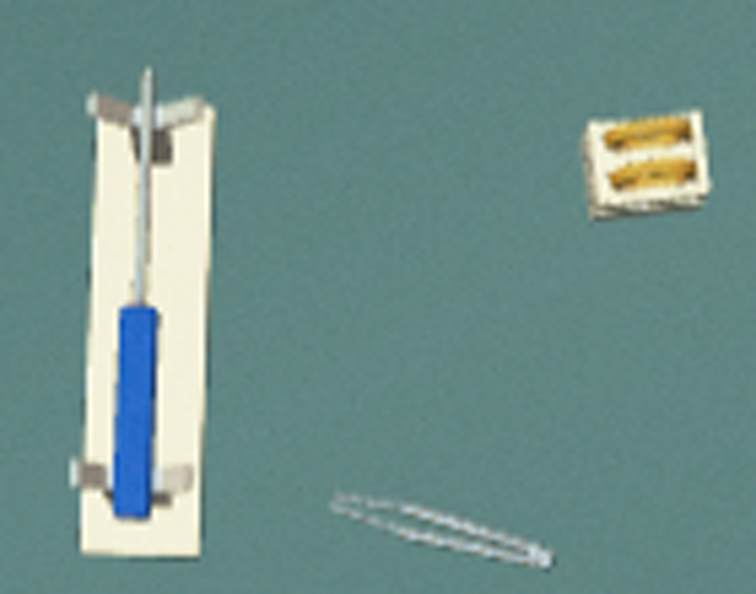

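The crop confirms it: the middle-sized blue-handled skewer lies on the white stand, tip upward in the image, at (225,165) in the top view. The brass rings are in the rack at (319,140). I'll go over the rack with the wrist camera.

>>> {"fn": "jog_arm", "kwargs": {
  "rows": [91, 0, 0, 0, 6.7, 91, 0, 0, 0, 6.7, 91, 34, -34, 0, 0, 91, 34, -34, 0, 0, 91, 34, -34, 0, 0, 91, 34, -34, 0, 0, 91, 34, -34, 0, 0, 91, 34, -34, 0, 0, 91, 34, -34, 0, 0, 91, 34, -34, 0, 0, 91, 34, -34, 0, 0, 91, 34, -34, 0, 0, 91, 34, -34, 0, 0, 91, 34, -34, 0, 0, 91, 34, -34, 0, 0, 91, 34, -34, 0, 0, 91, 0, 0, 0, 0, 91, 0, 0, 0, 0]
}}

```text
time: 1.9
tool_pos: [0.5976, -0.0333, 0.2256]
tool_rot: [3.141, 0.002, 0.003]
contact_force: [-0.0, -0.4, -0.7]
opening: 0.0911
```

Run:
```python
from h import *
s=observe(); p,D=read_camera("wrist"); np.savez("pics/w1.npz",p=p,d=D,tp=s["tool_pos"],tr=s["tool_rot"])
print(s["tool_pos"],s["tool_rot"])
cv2.imwrite("pics/w1.png",p[:,:,::-1])
```

```text
[ 0.59760625 -0.03327468  0.22560839] [3.14149402e+00 2.08243519e-03 3.08326350e-03]
```

View pics/w1.png

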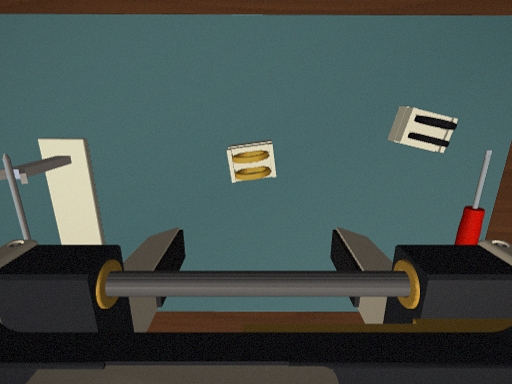

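The rack is at (252,162), with the two brass rings at (251,156) and (253,173). The stand is on the left at (70,190). The black rack at (425,130) is off to the right. Next I measure.

Run:
```python
from h import *
f=np.load("pics/w1.npz");p,D=f["p"],f["d"];c,E=pose("wrist",dict(tool_pos=f["tp"],tool_rot=f["tr"]))
m=mask(p,"brass"); m[:140]=0;m[190:]=0
k,l,st,ce=cv2.connectedComponentsWithStats(m)
for i in range(1,k):
    if st[i,4]<20: continue
    v,u=np.where(l==i); w=withdepth(c,E,np.c_[u,v],D)
    w=w[w[:,2]>.045]; x=w[:,:2]-w[:,:2].mean(0); q=np.polyfit(x[:,1],x[:,0],1)
    print(ce[i],st[i,4],w.mean(0).round(4),"zmax",np.percentile(w[:,2],95),"ymid",(w[:,1].min()+w[:,1].max())/2,"xrange",w[:,0].min(),w[:,0].max(),"axis yaw",-np.arctan(q[0]))
    e=onplane(c,E,np.c_[u,v],.062); print("  plane .062:",e[:,0].mean(),e[:,1].mean())
# white rack top
h=cv2.cvtColor(p,cv2.COLOR_RGB2HSV); wm=((h[...,2]>150)&(h[...,1]<70)).astype(np.uint8); wm|=(m>0).astype(np.uint8); wm[:,:200]=0;wm[:,300:]=0;wm[:130]=0;wm[200:]=0
v,u=np.where(wm); w=withdepth(c,E,np.c_[u,v],D); g=(w[:,2]>.033)&(w[:,2]<.045); 
t=onplane(c,E,np.c_[u,v][g],.04); r=cv2.minAreaRect(t[:,:2].astype(np.float32)*1000); print(g.sum(),r, np.percentile(w[:,2],[5,50,95]))
```

```text
[250.10233918 156.55263158] 342 [ 0.6208 -0.0256  0.0617] zmax 0.06664522463091609 ymid -0.024765434222024034 xrange 0.6146013533039073 0.626422605751521 axis yaw 0.12606578631743257
  plane .062: 0.6220840912989889 -0.025328280634356784
[252.39733333 172.97333333] 375 [ 0.6011 -0.028   0.0614] zmax 0.06654224467214334 ymid -0.027676120107708223 xrange 0.5951116053279322 0.6064891662937583 axis yaw 0.1336886372923618
  plane .062: 0.6028825964230192 -0.027906758319839763
746 ((610.5352172851562, -26.376218795776367), (40.934444427490234, 55.87224578857422), 7.787762641906738) [0.02355467 0.03842776 0.06593151]
```

>>> {"fn": "jog_arm", "kwargs": {
  "rows": [91, -22, -42, 0, 0, 91, -22, -42, 0, 0, 91, -22, -42, 0, 0, 91, -22, -42, 0, 0, 91, -22, -42, 0, 0, 91, -22, -42, 0, 0, 91, 0, 0, 0, 0, 91, 0, 0, 0, 0]
}}

```text
time: 2.75
tool_pos: [0.465, 0.2171, 0.2271]
tool_rot: [3.141, -0.001, 0.002]
contact_force: [0.7, -0.6, -0.5]
opening: 0.0909
```

Run:
```python
from h import *
s=observe(); p,D=read_camera("wrist"); np.savez("pics/w2.npz",p=p,d=D)
c,E=pose("wrist",s); print(s["tool_pos"],s["tool_rot"])
cv2.imwrite("pics/w2.png",p[:,:,::-1])
k,l,st,ce=cv2.connectedComponentsWithStats(mask(p,"blue"))
for i in range(1,k):
    if st[i,4]<100: continue
    v,u=np.where(l==i); w=withdepth(c,E,np.c_[u,v],D); g=(w[:,2]>.085)&(w[:,2]<.12)
    if g.sum()<100: continue
    print(ce[i],st[i],np.percentile(w[g,2],[5,50,95]),w[g,0].min(),w[g,0].max(),w[g].mean(0))
    z=np.median(w[g,2]); t=onplane(c,E,np.c_[u,v][g],z); print(cv2.minAreaRect(t[:,:2].astype(np.float32)*1000))
```

```text
[0.46503534 0.21712105 0.22708479] [ 3.14103702e+00 -6.67359264e-04  1.75199461e-03]
[252.24824952 183.3965627 ] [ 244  137   18   95 1571] [0.10576575 0.10730834 0.10852704] 0.4177955412581791 0.5165360360591441 [0.46967631 0.22185445 0.10725818]
((467.639404296875, 221.671875), (98.04947662353516, 17.57649040222168), 0.10505330562591553)
```

View pics/w2.png

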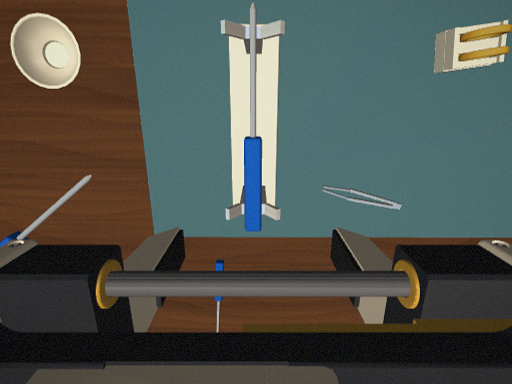

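The wrist view shows the handle centred at (252,183), the tip at (253,5), and the forks at y≈30 and y≈212. The skewer is parallel to world x, with its origin at about (0.4825, 0.2217) and its axis at z≈0.098. Next I grip it.

>>> {"fn": "jog_arm", "kwargs": {
  "rows": [60, 9, -2.5, 40, 0, 60, 9, -2.5, 40, 0, 60, 0, 0, 40, 0, 60, 0, 0, 28, 0, 60, 0, 0, 0, 0, 60, 0, 0, 0, 0, 0, 0, 0, 0, 0, 0, 0, 0, 0, 0, 0, 0, 0, 0, 0, 0, 0, 0, 0, 0, 0, 0, 0, 0, 0, 0, 0, 0, 0, 0],
  "grip_force": 50
}}

```text
time: 4.0
tool_pos: [0.4835, 0.2228, 0.0788]
tool_rot: [3.142, -0.0, 0.001]
contact_force: [-0.4, 0.3, 1.4]
opening: 0.0172
```

>>> {"fn": "jog_arm", "kwargs": {
  "rows": [0, 0, 0, -15, 0, 0, 0, 0, -35, 0, 0, 0, 0, -40, 0, 0, 0, 0, -30, 0, 0, -9, 34.4, 0, 0, 0, -9, 34.4, 0, 0, 0, -9, 34.4, 0, 0, 0, -9, 34.4, 0, 0, 0, -9, 34.4, 0, 0, 0, -9, 34.4, 0, 0, 0, -9, 34.4, 0, 0, 0, -8, 34.4, 0, 0, 0, 0, 0, 0, -3.7, 0, 0, 0, 0, -3.6, 0, 0, 0, 50, 0, 0, 0, 0, 0, 0, 0, 0, 0, 0, 0]
}}

```text
time: 5.7
tool_pos: [0.4123, -0.0523, 0.1488]
tool_rot: [-3.141, 0.002, 0.128]
contact_force: [0.5, -0.2, 0.6]
opening: 0.0175
```

Run:
```python
from h import *
s=observe(); p,D=read_camera("wrist"); np.savez("pics/w3.npz",p=p,d=D,tp=s["tool_pos"],tr=s["tool_rot"])
print(s["tool_pos"],s["tool_rot"],s["opening"],s["contact_force"])
cv2.imwrite("pics/w3.png",p[:,:,::-1])
q=s["tool_pos"][:2];y=s["tool_rot"][2]
dd=np.array([.6115,-.0267])-q; print("along,left in tool:",dd@[np.cos(y),np.sin(y)],dd@[-np.sin(y),np.cos(y)])
```

```text
[ 0.41227391 -0.05234092  0.14882447] [-3.14065435e+00  2.17024891e-03  1.28319517e-01] 0.017519205270393697 [ 0.51661407 -0.17835256  0.58455702]
along,left in tool: 0.2008693322428239 -6.439169342261492e-05
```

View pics/w3.png

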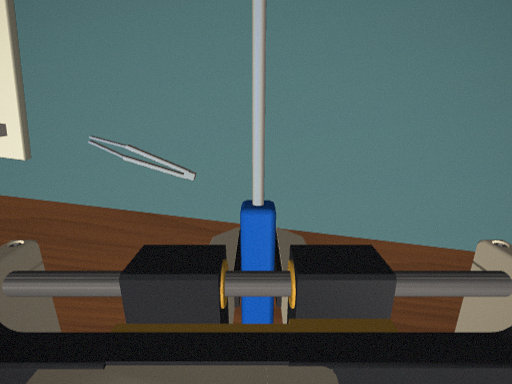

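The skewer is held straight: the handle front is at (258,203) and the rod runs straight up at col ~259. I'll check its level by depth.

```bash
python3 - <<'E'
from h import *
f=np.load("pics/w3.npz");p,D=f["p"],f["d"];c=camera_info("wrist");T=np.array(c["tool_from_camera"])
for r in (5,50,100,150,190):
    row=D[r,240:278]; u=240+np.where(row<row.min()+.012)[0]
    w=withdepth(c,T,np.c_[u,np.full(len(u),r)],D); print(r,u.min(),u.max(),"tool x,y,z of rod top",np.round([w[:,0].mean(),w[:,1].mean(),w[:,2].min()],4),np.median(w[:,2]).round(4))
v,u=np.where(mask(p,"blue")); g=(v<215); w=withdepth(c,T,np.c_[u,v],D)
w=w[(w[:,2]>-.05)&(w[:,2]<-.02)]; print("handle xmax",np.percentile(w[:,0],99),"top z",np.median(w[:,2]),"y",w[:,1].mean())
E
python3 - <<'E'
import sys;sys.path.insert(0,'.')
from h import *
p,D=read_camera("top");c,E=pose("top");h=cv2.cvtColor(p,cv2.COLOR_RGB2HSV)
ts=observe()["tool_pos"];y=.128
# tip along rod from top view at z~.165
w=lambda s:np.array([ts[0]+s*np.cos(y),ts[1]+s*np.sin(y),.166,1])
for s in range(40,170,10):
    q=np.linalg.inv(E)@w(s/1000); u=c["cx"]+c["fx"]*q[0]/-q[2]; v=c["cy"]-c["fy"]*q[1]/-q[2]
    print(s,int(u),int(v),p[int(round(v)),int(round(u))-1:int(round(u))+2].sum(1));
E
```

```text
5 252 265 tool x,y,z of rod top [ 0.1206  0.0008 -0.0241] -0.0226
50 252 265 tool x,y,z of rod top [ 0.1039  0.0008 -0.0234] -0.0223
100 252 264 tool x,y,z of rod top [ 0.0833  0.0006 -0.0232] -0.0224
150 252 264 tool x,y,z of rod top [ 0.0607  0.0006 -0.0237] -0.0223
190 272 272 tool x,y,z of rod top [ 0.0814  0.0003 -0.1577] -0.1577
handle xmax 0.03312495207212891 top z -0.02850959527583491 y 0.00036083802099154286
40 336 191 [162 168 137]
50 335 186 [141 149 160]
60 335 182 [136 148 154]
70 334 178 [108 117 138]
80 334 174 [295 200 109]
90 333 170 [413 580 457]
100 333 166 [353 568 562]
110 332 162 [444 574 463]
120 332 158 [318 565 564]
130 331 154 [411 564 480]
140 331 150 [366 557 569]
150 330 146 [319 386 333]
160 330 142 [603 698 387]
```

>>> {"fn": "jog_arm", "kwargs": {
  "rows": [0, 0, 0, 35, 0, 0, 0, 0, 35, 0, 0, 0, 0, 32, 0, 0, 0, 0, 20, 0, 0, 0, 0, 0, 0, 0, 0, 0, 0, 0]
}}

```text
time: 6.4
tool_pos: [0.4139, -0.0528, 0.0279]
tool_rot: [3.141, -0.002, 0.129]
contact_force: [0.8, -0.3, -0.7]
opening: 0.0177
```

>>> {"fn": "jog_arm", "kwargs": {
  "rows": [0, 12, 0, 0, 0, 0, 12, 0, 0, 0, 0, 12, 0, 0, 0, 0, 12, 0, 0, 0, 0, 12, 0, 0, 0, 0, 0, 0, 0, 0]
}}

```text
time: 7.0
tool_pos: [0.4752, -0.0453, 0.0289]
tool_rot: [3.139, -0.005, 0.129]
contact_force: [-1.1, 0.1, 0.1]
opening: 0.0176
```

Run:
```python
from h import *
print(observe()["tool_pos"],observe()["contact_force"])
p,D=read_camera("scene"); a=cv2.resize(p[170:250,90:220,::-1],(780,480),interpolation=cv2.INTER_CUBIC)
cv2.imwrite("pics/s4.png",a)
```

```text
[ 0.47515305 -0.04525437  0.02893804] [-1.07150367  0.06357798  0.12179907]
```

View pics/s4.png

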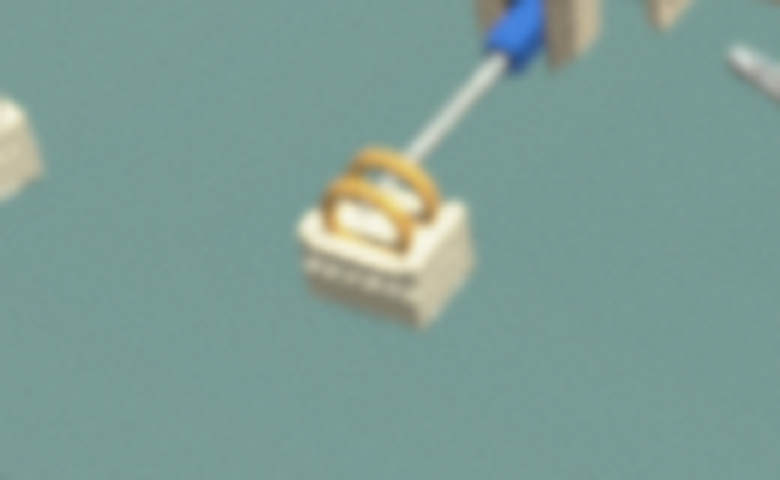

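The crop shows the rod entering ring 1 at (400,170) with no contact force. I'll insert the rest.

>>> {"fn": "jog_arm", "kwargs": {
  "rows": [0, 11, 0, 0, 0, 0, 11, 0, 0, 0, 0, 11, 0, 0, 0, 0, 11, 0, 0, 0, 0, 11, 0, 0, 0, 0, 0, 0, 0, 0, 0, 0, 0, 0, 0]
}}

```text
time: 7.75
tool_pos: [0.5267, -0.0377, 0.0264]
tool_rot: [-3.141, 0.001, 0.129]
contact_force: [1.1, 0.3, -1.6]
opening: 0.0176
```

Run:
```python
from h import *
s=observe();print(s["tool_pos"],s["tool_rot"],s["contact_force"])
p,D=read_camera("scene"); q,_=read_camera("wrist")
a=cv2.resize(p[170:250,90:220,::-1],(650,400),interpolation=cv2.INTER_CUBIC)
b=cv2.resize(q[0:200,180:340,::-1],(0,0),fx=1,fy=1); b=cv2.copyMakeBorder(b,0,200,0,0,cv2.BORDER_CONSTANT)
cv2.imwrite("pics/s5.png",np.hstack([a,b])[:, :800])
```

```text
[ 0.52668036 -0.03769383  0.02641542] [-3.14147223e+00  7.38186948e-04  1.28710905e-01] [ 1.0843345   0.3095738  -1.62325728]
```

View pics/s5.png

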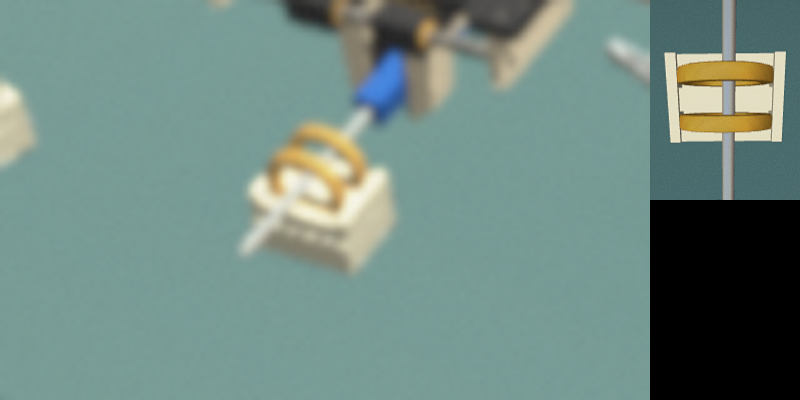

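The rod runs through both rings and is centred: the tip shows at (245,248), and the wrist inset shows the rod over both rings. Now I lift gently.

>>> {"fn": "jog_arm", "kwargs": {
  "rows": [0, 0, 0, -8, 0, 0, 0, 0, -6, 0, 0, 0, 0, -6, 0, 0, 0, 0, -8, 0, 0, 0, 0, -8, 0, 0, 0, 0, -8, 0, 0, 0, 0, -10, 0, 0, 0, 0, -14, 0, 0, 0, 0, -18, 0, 0, 0, 0, -20, 0, 0, 0, 0, -20, 0, 0, 0, 0, -18, 0, 0, 0, 0, -12, 0, 0, 0, 0, -6, 0, 0, 0, 0, 0, 0, 0, 0, 0, 0, 0]
}}

```text
time: 9.45
tool_pos: [0.5264, -0.0377, 0.188]
tool_rot: [-3.141, 0.001, 0.128]
contact_force: [-0.6, 0.7, -2.6]
opening: 0.0177
```

Run:
```python
from h import *
s=observe();print(s["tool_pos"],s["tool_rot"],s["contact_force"],s["opening"])
p,D=read_camera("wrist"); cv2.imwrite("pics/w6.png",p[:,:,::-1])
c=camera_info("wrist");T=np.array(c["tool_from_camera"])
for r in range(3,195,12):
    row=D[r,240:278]; u=240+np.where(row<row.min()+.006)[0]
    w=withdepth(c,T,np.c_[u,np.full(len(u),r)],D); print(r,np.round([w[:,0].mean(),w[:,1].mean(),np.median(w[:,2])],4))
```

```text
[ 0.52635843 -0.03774581  0.18801873] [-3.14123877e+00  1.27720653e-03  1.28354132e-01] [-0.61828223  0.65641114 -2.63220477] 0.017721136595065894
3 [ 0.1215  0.0008 -0.0221]
15 [ 0.1171  0.0008 -0.0221]
27 [ 0.0814  0.0003 -0.1577]
39 [ 0.1081  0.0008 -0.0217]
51 [ 0.1035  0.0008 -0.0224]
63 [ 0.0814  0.0003 -0.1577]
75 [ 0.0933  0.0008 -0.0278]
87 [ 0.0889  0.0006 -0.0217]
99 [ 0.0838  0.0006 -0.0226]
111 [ 0.0785  0.0006 -0.0222]
123 [ 0.0735  0.0008 -0.0278]
135 [ 0.0677  0.0006 -0.0224]
147 [ 0.0621  0.0006 -0.0226]
159 [ 0.0814  0.0003 -0.1577]
171 [ 0.0503  0.0004 -0.0219]
183 [ 0.0814  0.0003 -0.1577]
```

View pics/w6.png

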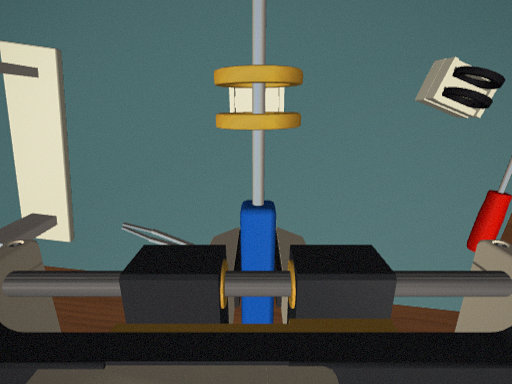

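Both rings hang on the rod at about x=73 and x=93 mm, at (258,77) and (258,120) in the image, and the rod is still level. I'll turn back and move over the stand.

>>> {"fn": "jog_arm", "kwargs": {
  "rows": [0, 0, 0, 0, 2, 0, 0, 0, 0, 3, 0, 0, 0, 0, 2.3, 0, -1, -8, 0, 0, 0, -3, -18, 0, 0, 0, -5, -28, 0, 0, 0, -5, -30, 0, 0, 0, -6, -30, 0, 0, 0, -5, -30, 0, 0, 0, -5, -30, 0, 0, 0, -5, -30, 0, 0, 0, -4, -28, 0, 0, 0, -3, -18, 0, 0, 0, -1, -10, 0, 0, 0, 0, 0, 0, 0, 0, 0, 0, 0, 0]
}}

```text
time: 11.1
tool_pos: [0.4835, 0.2217, 0.1884]
tool_rot: [3.141, 0.0, 0.001]
contact_force: [-0.3, -0.5, -1.3]
opening: 0.0174
```

Run:
```python
from h import *
for i in range(3):
    s=observe();p,D=read_camera("wrist")
    print(s["tool_pos"],s["tool_rot"],s["contact_force"])
c=camera_info("wrist");T=np.array(c["tool_from_camera"])
k,l,st,ce=cv2.connectedComponentsWithStats(mask(p,"brass"))
print([(ce[i].round(),st[i,4]) for i in range(1,k) if st[i,4]>60])
```

```text
[0.48347729 0.22173602 0.18839501] [3.14094657e+00 4.95558880e-04 1.48430146e-03] [-0.2858691  -0.4610814  -1.28912659]
[0.48361496 0.22139249 0.18846824] [3.14100605e+00 3.79197106e-04 6.52014326e-04] [ 0.07741236 -0.27528106 -0.99364533]
[0.48371693 0.22127653 0.18857521] [3.14116668e+00 1.77275040e-04 8.14777987e-05] [-0.23639174 -0.32694447 -1.2848585 ]
[(array([259.,  76.]), np.int32(1762)), (array([259., 120.]), np.int32(1388)), (array([223., 284.]), np.int32(269)), (array([292., 284.]), np.int32(274)), (array([270., 326.]), np.int32(2801))]
```

>>> {"fn": "jog_arm", "kwargs": {
  "rows": [0, 0, -1.3, 8, 0, 0, 0, 0, 16, 0, 0, 0, 0, 20, 0, 0, 0, 0, 20, 0, 0, 0, 0, 15, 0, 0, 0, 0, 10, 0, 0, 0, 0, 8, 0, 0, 0, 0, 6, 0, 0, 0, 0, 3, 0, 0, 0, 0, 2, 0, 0, 0, 0, 0, 0, 0, 0, 0, 0, 0]
}}

```text
time: 12.45
tool_pos: [0.4838, 0.2235, 0.081]
tool_rot: [-3.141, -0.001, 0.001]
contact_force: [0.4, 0.2, -1.0]
opening: 0.0174
```

Run:
```python
from h import *
for i in range(4):
    s=observe();p,D=read_camera("wrist")
    print(s["tool_pos"],s["tool_rot"],s["contact_force"],s["torque"])
cv2.imwrite("pics/w7.png",p[:,:,::-1])
```

```text
[0.48380701 0.22353348 0.08104642] [-3.14146231e+00 -7.75738871e-04  9.78951196e-04] [ 0.35043276  0.18521296 -0.96363157] [0.00324085 0.1088324  0.00015798]
[0.48379741 0.22353449 0.0810688 ] [-3.14145636e+00 -7.98506632e-04  1.01957164e-03] [-0.69056133  0.2366282  -1.84720156] [0.03782523 0.05532124 0.0171062 ]
[0.48375211 0.22352081 0.08102842] [-3.14149609e+00 -6.95081048e-04  1.02892958e-03] [-0.26075896  0.36009346 -1.19300412] [ 0.05402243  0.06658467 -0.01071981]
[0.48371301 0.22348158 0.08096643] [-3.14152115e+00 -5.38534087e-04  9.42988234e-04] [-0.22907269 -0.09701031 -0.98843799] [0.0026075  0.08988982 0.00781463]
```

View pics/w7.png

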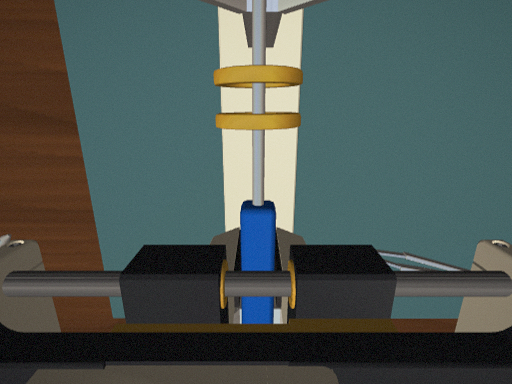

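The rod is centred in the front fork at (260,20), both rings are between the forks, and it sits about 2 mm above rest. I'll ease it down until it touches.

>>> {"fn": "jog_arm", "kwargs": {
  "rows": [0, 0, 0.6, 1.2, 0, 0, 0, 0, 1, 0, 0, 0, 0, 0, 0, 0, 0, 0, 0, 0, 0, 0, 0, 0, 0]
}}

```text
time: 13.15
tool_pos: [0.4837, 0.2228, 0.0788]
tool_rot: [3.142, -0.0, 0.001]
contact_force: [-2.4, -1.1, 4.5]
opening: 0.0176
```

It is seated: the upward force rose to 4.5 N. I'll release in stages and retreat straight up.

>>> {"fn": "jog_arm", "kwargs": {
  "rows": [19, 0, 0, 0, 0, 21, 0, 0, 0, 0, 25, 0, 0, 0, 0, 30, 0, 0, 0, 0, 40, 0, 0, 0, 0, 60, 0, 0, 0, 0, 60, 0, 0, 0, 0, 60, 0, 0, 0, 0, 60, 0, 0, -10, 0, 60, 0, 0, -20, 0, 60, 0, 0, -30, 0, 60, 0, 0, -40, 0, 60, 0, 0, -30, 0, 60, 0, 0, -20, 0, 60, 0, 0, 0, 0, 60, 0, 0, 0, 0, 60, 0, 0, 0, 0]
}}

```text
time: 14.85
tool_pos: [0.4829, 0.2226, 0.2274]
tool_rot: [3.141, 0.002, 0.001]
contact_force: [-0.3, -0.0, 0.7]
opening: 0.06
```

Run:
```python
from h import *
s=observe();p,D=read_camera("wrist");q,_=read_camera("scene")
c,E=pose("wrist",s);print(s["time"],s["tool_pos"],s["contact_force"])
v,u=np.where(mask(p,"blue")); w=withdepth(c,E,np.c_[u,v],D); g=(w[:,2]>.09)&(w[:,2]<.12)&(abs(w[:,1]-.22)<.03)
z=np.median(w[g,2]); t=onplane(c,E,np.c_[u,v][g],z); print(z,cv2.minAreaRect(t[:,:2].astype(np.float32)*1000))
v,u=np.where(mask(p,"brass")); w=withdepth(c,E,np.c_[u,v],D); g=(w[:,2]>.05)&(w[:,2]<.115)&(abs(w[:,1]-.22)<.04)
x=w[g,0]; print("brass x hist",np.histogram(x,np.arange(.52,.62,.005)))
a=cv2.resize(q[160:270,200:330,::-1],(460,389),interpolation=cv2.INTER_CUBIC)
b=cv2.resize(p[:250,180:330,::-1],(233,389))
cv2.imwrite("pics/f8.png",np.hstack([a,b]))
```

```text
14.85 [0.48285392 0.22260965 0.22736085] [-0.33048016 -0.04479667  0.6541791 ]
0.10728261791205623 ((468.438232421875, 222.46517944335938), (98.40596771240234, 17.3792724609375), 0.03019125759601593)
brass x hist (array([  0,   0,   0,   0,   0,   0,   5, 232,  64,   0,   7, 290,  51,
         0,   0,   0,   0,   0,   0]), array([0.52 , 0.525, 0.53 , 0.535, 0.54 , 0.545, 0.55 , 0.555, 0.56 ,
       0.565, 0.57 , 0.575, 0.58 , 0.585, 0.59 , 0.595, 0.6  , 0.605,
       0.61 , 0.615]))
```

View pics/f8.png

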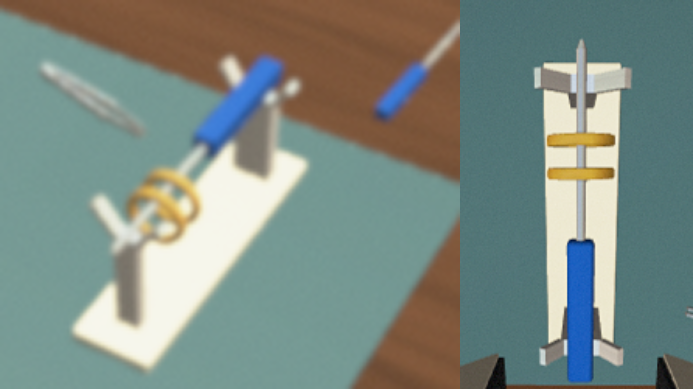

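The skewer is back in both forks within 1 mm of where it lay, and at the same height. Both rings hang between the forks, at (165,205) in the scene crop and (581,140) and (581,173) in the wrist crop.

```bash
python3 -c "
from cell import *
print(hand_in())"
```

```text
the job is handed in; nothing more can be done
None
```

I took the middle-sized blue skewer off its stand, ran its rod through both brass rings and lifted them off the rack together. I then laid it back on the stand, let go, backed off about 150 mm straight up, and handed the job in at about 15 s of robot time.

My last checks all agreed:
- **Skewer:** the handle is within about 1 mm of where it started, in line with its first direction and at the same height (its top measured 0.107 m both times).
- **Rings:** both hang on the rod between the forks, about 75 and 95 mm from the skewer's origin.
- **Forces:** the wrist readings stayed under about 6 N at every point I read them, and the gripper was clear of everything at the end.

One small disagreement: the handle's top measured about 3 mm higher than the stated stand height implies. This did not affect the job.

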